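Latch two plug-in modules into an equipment chassis

TASK

Fit the two loose finned modules into the two spring-latched cradles of the orange equipment chassis, each in the cradle of its own length: press the spring latch back with the module's foot, lower the module flat onto the cradle floor and let the latch snap back, so that one end of the foot lies under the fixed lip, the other under the fully closed latch. Do not tip the modules over, and leave the solder spool, the coil, the capacitor and the spray can standing where they are.

Things in the scene. Friction and masses are not known exactly. Their poses are not given: they have to be found in the camera images.
- module_long: The longer loose finned module, standing on the mat: aluminium foot 130 (x) x 44 (y) x 12 mm, on it centred a black box 100 x 40 mm (the foot juts 15 mm beyond it at each end); 90 mm high in all, about 0.26 kg. Origin: centre of the foot's underside; x along the foot, z up. Both ends alike: it fits either way round. Grip it across the box's 40 mm, in the top 40 mm.
- cradle_long: Black cradle, fixed in the chassis, for the 130 mm foot. Origin: centre of its underside, below the middle of a fitted module; x along the slot to the latch, z up. Floor top at z = 8 mm: a fitted module's origin is at (0, 0, 8 mm), its x along the cradle's. Side rails at y = +-24 mm (2 mm play each side), 26 mm high, tops flared. Fixed lip at the -x end, spring latch at the +x end.
- lip_long (a point): Middle of the upper edge of the long cradle's fixed steel lip, on the side that faces the latch. In the cradle frame it is at x = -56 mm, z = 30 mm; the lip is 8 mm thick (z = 22 to 30 mm) and covers the last 9 mm of a fitted foot; end stop below it at x = -66 mm.
- latch_long (a joint): Travel of the long cradle's spring latch along the cradle's +x, m: 0 = shut (its spring keeps it there), 0.026 = fully back. The spring pushes with about 4 N at 0 and 6 N at 0.020. At 0.018 or more the 130 mm foot just passes down between lip and latch; once on the floor, the latch snaps over the foot's end and pushes the module under the lip.
- latch_long_face (a point): Middle of the upright latch face that looks to the cradle's -x: a steel plate 44 mm wide, from z = 22 to 60 mm in the cradle frame (this point at 45 mm), at cradle x = 56 mm when shut. Pressed to +x it slides back. Below z = 22 mm the latch is cut back 10 mm, so the plate overhangs a fitted foot by 9 mm.
- module_short: The shorter loose finned module, standing on the mat: aluminium foot 100 (x) x 44 (y) x 12 mm, on it centred a black box 70 x 40 mm (the foot juts 15 mm beyond it at each end); 90 mm high in all, about 0.26 kg. Origin: centre of the foot's underside; x along the foot, z up. Both ends alike: it fits either way round. Grip it across the box's 40 mm, in the top 40 mm.
- cradle_short: Black cradle, fixed in the chassis, for the 100 mm foot. Origin: centre of its underside, below the middle of a fitted module; x along the slot to the latch, z up. Floor top at z = 8 mm: a fitted module's origin is at (0, 0, 8 mm), its x along the cradle's. Side rails at y = +-24 mm (2 mm play each side), 26 mm high, tops flared. Fixed lip at the -x end, spring latch at the +x end.
- lip_short (a point): Middle of the upper edge of the short cradle's fixed steel lip, on the side that faces the latch. In the cradle frame it is at x = -41 mm, z = 30 mm; the lip is 8 mm thick (z = 22 to 30 mm) and covers the last 9 mm of a fitted foot; end stop below it at x = -51 mm.
- latch_short (a joint): Travel of the short cradle's spring latch along the cradle's +x, m: 0 = shut (its spring keeps it there), 0.026 = fully back. The spring pushes with about 4 N at 0 and 6 N at 0.020. At 0.018 or more the 100 mm foot just passes down between lip and latch; once on the floor, the latch snaps over the foot's end and pushes the module under the lip.
- latch_short_face (a point): Middle of the upright latch face that looks to the cradle's -x: a steel plate 44 mm wide, from z = 22 to 60 mm in the cradle frame (this point at 45 mm), at cradle x = 41 mm when shut. Pressed to +x it slides back. Below z = 22 mm the latch is cut back 10 mm, so the plate overhangs a fitted foot by 9 mm.
- chassis: Orange-framed open equipment chassis, fixed on the bench, 240 x 240 mm, walls 12 mm thick and 45 mm high, steel floor 6 mm thick, holding both cradles side by side (their centre lines 105 mm apart, their x axes parallel to the chassis x, either one on either side). Small parts between them reach 40 mm above the bench. Origin: centre of its underside.
- mat: Grey work mat, fixed, 280 x 280 x 3 mm, on the other side of the bench from the chassis (which is left and which right varies); the modules, spool, coil and capacitor stand on it. Origin: centre of its underside.
- solder_spool: Bystander: steel solder spool, 56 mm diameter, 50 mm high, standing. Origin: centre of its underside. Leave it standing where it is.
- coil: Bystander: copper coil on a black bobbin, 50 mm diameter, 75 mm high, standing. Origin: centre of its underside. Leave it standing where it is.
- capacitor: Bystander: aluminium can capacitor, 40 mm diameter, 82 mm high with two 8 mm brass studs on top, standing. Origin: centre of its underside. Leave it standing where it is.
- spray_can: Bystander: white spray can with a grey cap, 48 mm diameter, 150 mm high, standing on the bench between the mat and the chassis, in the way of low carrying. Origin: centre of its underside. Leave it standing where it is.
Not all that is in view belongs to the job. What is shaped like the module_short but blue or purple is not meant.

How it is judged:
By the outcome, as a careful person would: the job done as asked, in the order asked, and still so for the second after the job is handed in, with the robot touching nothing.
It also fails if it takes over 64 s, if anything falls off the work surface, if the arm or the gripper's body presses on something with over 40 N, if the wrist force passes 120 N, or if a joint passes its speed limit or range.

ROBOT

A 6-joint arm with a two-finger parallel gripper is mounted at the origin on the work surface. World frame = base frame: x ahead of the robot, y to its left, z up, the work surface at z = 0. Lengths are in m, angles in degrees, forces in N, time in s.
With the tool pointing down it reaches from about 0.3 to 0.75 m from the base axis. Payload 8.5 kg.
Tool frame: the origin (TCP) lies on the mounting face of the last link; the fingertips stand 173 mm ahead of it and the grasp point (between the pads) lies 155 mm ahead of it (env.tips_ahead is the distance from the TCP to the fingertips, in m); z points along the fingers, x is the direction in which the jaws open and shut, and the axes are right-handed (so a half turn about z gives the same grasp; the last joint's range is limited). The gripper opens to 85 mm and grips with 20 to 120 N. Pads are 22 mm wide; open, the fingers measure 114 mm over their backs; the gripper's body (76 mm by 85 mm) begins 54 mm behind the grasp point. The pads swing forward as they close: fully open they stand 13 mm farther back than shut.
Start: joints at [-78.398, 21.807, 74.336, -0, 83.858, -12.336], TCP at [0.223, -0.503, 0.405] pointing down, gripper open.
Joint ranges: [-178.18, 178.18], [-50.72, 133.34], [12.68, 142.11], [-81.47, 261.47], [9.98, 163.14], [-165.26, 165.26]. Speed limits (degrees/s): [136.94, 136.94, 180, 180, 180, 180].

INTERFACE

Orientations are given as a 3x3 rotation matrix whose columns are the frame's x, y, z axes.
In Python, from rig import env gives the robot as it stands. The module is installed in compiled form; this text tells all that it offers.
- The arm moves only by the tool step_arm, never from a script. Its argument "increments" is a list of rows, each an object of numbers: "x", "y", "z": the shift along the tool's x, y, z in cm; "wx", "wy", "wz": the turn, a rotation vector about the tool's x, y, z in rad; "gripper": the finger opening in cm, from 0 to 8.54. A call has 1 to 20 rows; each row shifts and turns the commanded pose from where the row before left it, along the tool's axes as they then stand; what a row does not reach is not made up. A row lasts 1/10 s, in which the tool goes at most 50 mm and 8.59 degrees, less where a joint would pass 70% of its speed; a pose out of reach is approached as far as the arm can. A call with a gripper value outside its range is refused whole. The fingers move at their own pace and stop on an object; "newtons" is the grip in N (left out, the last holds). Time passes only in rows, so rows that do not move let the fingers close. It gives the time, the measured TCP pose, the force and the opening at its end, in the units of the state.
- env.observe(): the state, without advancing time (a new reading comes with each control period).
- env.get_image(name): name is "scene" or "top" or "wrist"; returns a dict with "color" (420x560x3 uint8, blue, green, red), "camera_matrix" (3x3 intrinsics, pixels), "distortion" ([k1, k2, p1, p2, k3] as OpenCV has them; the pictures are not rectified), "rvec" (rotation vector, rad) and "tvec" (3), from world to camera coordinates, as OpenCV has them. Camera axes: x right, y down, z forward; pixel columns grow to the right and rows downward; lengths in m; the calibration is good to about 2 mm. A picture is of the moment at which its call begins. There is no depth.
- env.close_job(): hands the job in, once; it reports no verdict.
The state is a dict: "time_s": time; "q": joint angles; "qvel": joint speeds; "joint_efforts": joint torques, N m; "position": TCP position; "tool_rot": TCP orientation; "ft_force": force on the tool from outside, world axes, zero at the start; "wrist_torque": the same for the moment, N m; "grip_width": finger opening in m.
Only numpy, scipy, OpenCV 4.12 (cv2) and the standard library are available. Lean on these libraries where they do the work, as an engineer would, in place of code of your own. Each camera call takes 0.05 s, during which the arm holds its last target. There are 200 camera calls.

## Working session

There is one attempt and no reset: what is moved stays moved. The work goes in short steps, Python scripts to look and compute and a tool call to move; the robot and the scene stay as the last step left them, time stands still between calls to the robot, and variables do not carry over. Pictures are saved under pics/ and viewed, about 8 in all and at most 12, crops included, and the job is handed in when it is done.

Besides the shell and the picture viewer there is one more tool, called after "Request:" as name(argument=value, ...), one argument or row to a line, values as JSON. step_arm: Moves the arm, as the interface text tells. Its arguments: {"type":"object","properties":{"increments":{"type":"array"},"newtons":{"type":"number"}},"required":["increments"]}

```bash
mkdir -p pics
cat > h.py <<'E'
import numpy as np, cv2
from rig import env
def grab(n,save=None):
    im=env.get_image(n)
    if save: cv2.imwrite('pics/'+save,im['color'])
    return im
def ray(im,uv,z):
    K,d=im['camera_matrix'],np.array(im['distortion'],float)
    p=cv2.undistortPoints(np.array(uv,float).reshape(-1,1,2),np.array(K),d).reshape(-1,2)
    R=cv2.Rodrigues(np.array(im['rvec'],float))[0];t=np.array(im['tvec'],float).ravel()
    c=-R.T@t; D=np.c_[p,np.ones(len(p))]@R
    return c+D*((z-c[2])/D[:,2])[:,None]
def proj(im,P):
    return cv2.projectPoints(np.array(P,float).reshape(-1,1,3),np.array(im['rvec'],float),np.array(im['tvec'],float),np.array(im['camera_matrix']),np.array(im['distortion'],float))[0].reshape(-1,2)
E
python3 - <<'E'
from h import *
a=grab('top','top0.png');b=grab('scene','scene0.png')
for i in(a,b):
    R=cv2.Rodrigues(np.array(i['rvec'],float))[0];print((-R.T@np.array(i['tvec']).ravel()).round(3),R[2].round(2))
s=env.observe();print(s['time_s'],s['position'],s['tool_rot'])
E
```

```text
[0.458 0.07  0.866] [ 0.12 -0.01 -0.99]
[1.273 0.89  0.737] [-0.56 -0.63 -0.53]
0.1 [ 0.22314937 -0.50265034  0.40416289] [[ 4.05764599e-01 -9.13977585e-01 -2.52100472e-04]
 [-9.13976686e-01 -4.05764563e-01  1.31784143e-03]
 [-1.30677097e-03 -3.04319447e-04 -9.99999100e-01]]
```

View pics/top0.png

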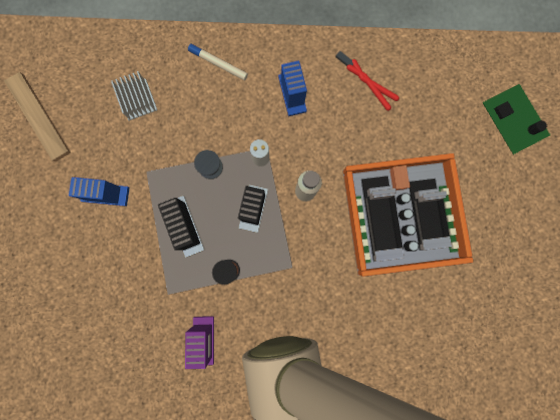

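View pics/scene0.png

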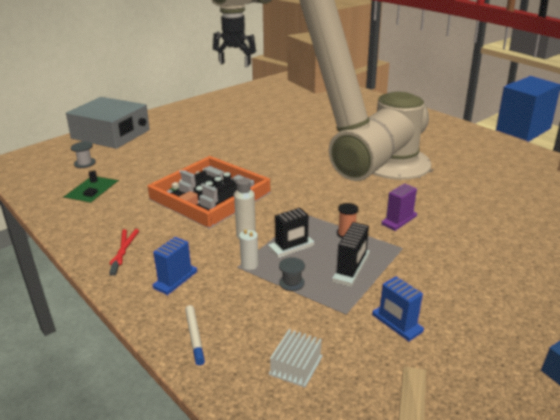

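The top view shows the long black module at about (180,225) and the short black one at (252,207). The blue and purple lookalikes, at (98,191), (293,88) and (200,343), are not meant. The chassis is centred at about (408,214). I'll confirm this in an enlarged crop.

Run:
```python
import cv2,numpy as np
i=cv2.imread('pics/top0.png')
a=cv2.resize(i[150:290,145:285],None,fx=4,fy=4,interpolation=cv2.INTER_CUBIC)
b=cv2.resize(i[150:280,340:475],None,fx=4,fy=4,interpolation=cv2.INTER_CUBIC)
cv2.imwrite('pics/c1.png',a[:, :]);cv2.imwrite('pics/c2.png',b)
```

```text
(no output)
```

View pics/c1.png

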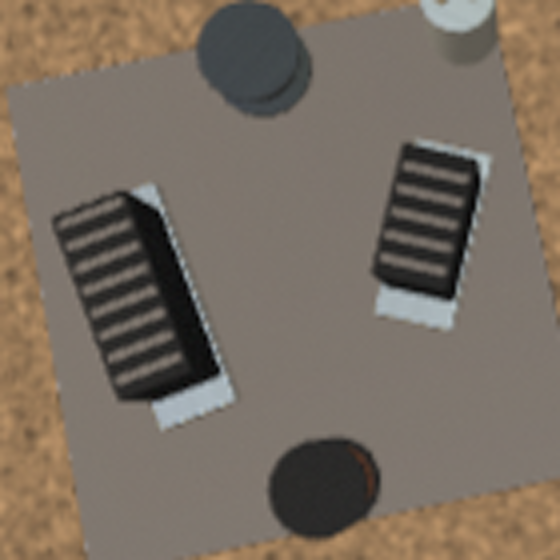

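View pics/c2.png

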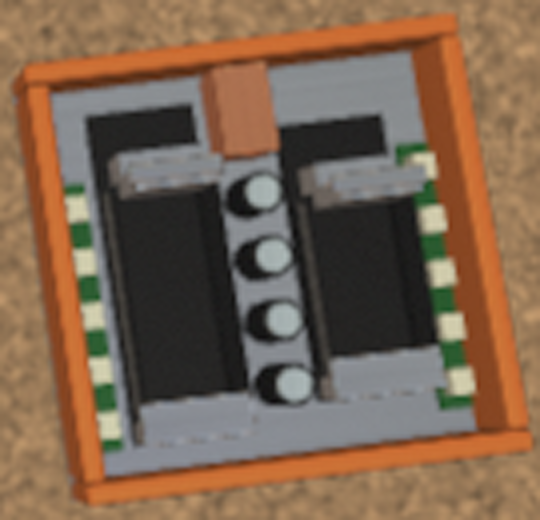

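The crop confirms it: the long module is the black one with 7 fins on the left, and the short one is the black one with 5 fins on the right. In the chassis the long cradle is on the left and the short on the right. Both latches are at the image top and both lips at the bottom.

Run:
```python
from h import *
im=grab('top');c=im['color'].astype(int);b,g,r=c[...,0],c[...,1],c[...,2]
print(c[255,188],c[226,248],c[225,160],c[215,350])
m=((b>150)&(b>r)&(g>140)).astype(np.uint8)
for n,(x0,x1,y0,y1) in dict(long=(150,215,185,270),short=(232,272,180,240)).items():
    k=np.zeros_like(m);k[y0:y1,x0:x1]=m[y0:y1,x0:x1]
    ys,xs=np.nonzero(k);P=ray(im,np.c_[xs,ys],.015)[:,:2].astype(np.float32)
    print(n,len(xs),cv2.minAreaRect(P))
c1=lambda L:[(145+x/4-.4,150+y/4-.4) for x,y in L]
c2=lambda L:[(340+x/4-.4,150+y/4-.4) for x,y in L]
print('long foot',ray(im,c1([(160,430),(236,400),(155,183)]),.013).round(4))
print('long top',ray(im,c1([(53,218),(125,190),(122,400)]),.093).round(4))
print('short foot',ray(im,c1([(376,312),(452,328),(491,155),(416,140)]),.013).round(4))
print('chassis',ray(im,c2([(20,75),(455,18),(530,435),(85,495)]),.045).round(4))
print('liplong',ray(im,c2([(140,405),(250,392)]),.036).round(4))
print('lipshort',ray(im,c2([(330,358),(442,346)]),.036).round(4))
w=grab('wrist');R=cv2.Rodrigues(np.array(w['rvec'],float))[0];cc=-R.T@np.array(w['tvec']).ravel()
T=np.array(env.observe()['tool_rot']);p=np.array(env.observe()['position'])
print('cam in tool',T.T@(cc-p),'\n',(R@T).round(3), w['camera_matrix'])
```

```text
[169 165 158] [182 178 167] [110 119 128] [ 41  73 132]
long 159 ((0.5091949701309204, 0.27266332507133484), (0.12896010279655457, 0.04242430627346039), 23.458900451660156)
short 154 ((0.5532967448234558, 0.12301015108823776), (0.0423852764070034, 0.10013311356306076), 78.60320281982422)
long foot [[0.4412 0.268  0.013 ]
 [0.4586 0.2274 0.013 ]
 [0.5774 0.2784 0.013 ]]
long top [[0.5469 0.3088 0.093 ]
 [0.5622 0.2737 0.093 ]
 [0.457  0.269  0.093 ]]
short foot [[0.509  0.1527 0.013 ]
 [0.5013 0.1105 0.013 ]
 [0.5987 0.0919 0.013 ]
 [0.6059 0.1342 0.013 ]]
chassis [[ 0.6423 -0.0754  0.045 ]
 [ 0.6811 -0.3135  0.045 ]
 [ 0.4557 -0.3477  0.045 ]
 [ 0.4178 -0.1114  0.045 ]]
liplong [[ 0.4658 -0.1429  0.036 ]
 [ 0.4744 -0.2021  0.036 ]]
lipshort [[ 0.4938 -0.2455  0.036 ]
 [ 0.502  -0.3062  0.036 ]]
cam in tool [-0.00052243 -0.08119791  0.0299146 ] 
 [[ 1.    -0.    -0.001]
 [-0.     0.948 -0.318]
 [ 0.001  0.318  0.948]] [[333.33645907   0.         279.4962686 ]
 [  0.         333.33645907 208.63697369]
 [  0.           0.           1.        ]]
```

Add to h.py:
```python
def plan(xyz,alpha):
    """tool-frame cm shift (before turn) and wz to TCP xyz, jaw angle alpha deg"""
    s=env.observe();T=np.array(s['tool_rot']);p=np.array(s['position'])
    a=np.degrees(np.arctan2(T[1,0],T[0,0]))
    print('t',round(s['time_s'],2),'pos',p.round(4),'a',a.round(2),'tilt',T[:2,2].round(4),'w',round(s['grip_width'],4),'F',np.round(s['ft_force'],1))
    print('shift cm',(T.T@(np.array(xyz)-p)*100).round(2),'wz',np.radians(a-alpha).round(3))
```

```text
(no output)
```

Request:
step_arm(
  increments=[
    {"x": -1.0,"y": -2.9,"gripper": 8.5},
    {"x": -1.25,"y": -2.9},
    {"x": -1.25,"y": -2.9},
    {"x": -1.25,"y": -2.9},
    {"x": -1.25,"y": -2.9},
    {"x": -1.25,"y": -2.9},
    {"x": -1.25,"y": -2.9},
    {"x": -1.25,"y": -2.9},
    {"x": -1.25,"y": -2.9},
    {"x": -1.25,"y": -2.9},
    {"x": -1.25,"y": -2.9},
    {"x": -1.25,"y": -2.9},
    {"wz": 0.088},
    {"wz": 0.088},
    {"wz": 0.088},
    {},
  ],
)

```text
invalid input at $.increments[0]: expected keys x, y, z, wx, wy, wz, gripper
```

Run:
```python
from h import *
grab('wrist','w1.png');plan([.48,-.225,.4],-81)
```

```text
t 0.25 pos [ 0.2232 -0.5027  0.4045] a -66.06 tilt [-0.0001  0.0007] w 0.0854 F [-0.1  0.2 -0.1]
shift cm [-14.96 -34.74   0.46] wz 0.261
```

View pics/w1.png

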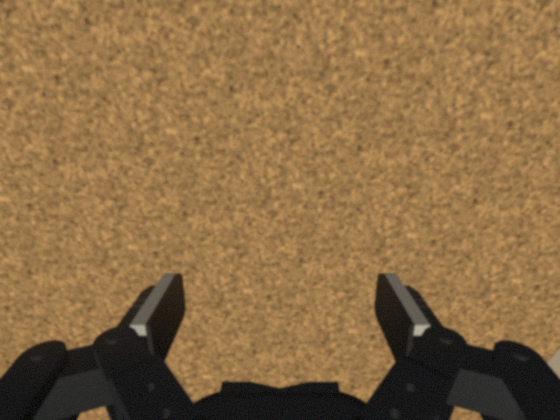

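The move was refused because every row needs all seven keys, so this picture only shows the bare bench, with the fingers below row 270.

Request:
step_arm(
  increments=[
    {"x": -1.0,"y": -2.9,"z": 0,"wx": 0,"wy": 0,"wz": 0,"gripper": 8.5},
    {"x": -1.25,"y": -2.9,"z": 0,"wx": 0,"wy": 0,"wz": 0,"gripper": 8.5},
    {"x": -1.25,"y": -2.9,"z": 0,"wx": 0,"wy": 0,"wz": 0,"gripper": 8.5},
    {"x": -1.25,"y": -2.9,"z": 0,"wx": 0,"wy": 0,"wz": 0,"gripper": 8.5},
    {"x": -1.25,"y": -2.9,"z": 0,"wx": 0,"wy": 0,"wz": 0,"gripper": 8.5},
    {"x": -1.25,"y": -2.9,"z": 0,"wx": 0,"wy": 0,"wz": 0,"gripper": 8.5},
    {"x": -1.25,"y": -2.9,"z": 0,"wx": 0,"wy": 0,"wz": 0,"gripper": 8.5},
    {"x": -1.25,"y": -2.9,"z": 0,"wx": 0,"wy": 0,"wz": 0,"gripper": 8.5},
    {"x": -1.25,"y": -2.9,"z": 0,"wx": 0,"wy": 0,"wz": 0,"gripper": 8.5},
    {"x": -1.25,"y": -2.9,"z": 0,"wx": 0,"wy": 0,"wz": 0,"gripper": 8.5},
    {"x": -1.25,"y": -2.9,"z": 0,"wx": 0,"wy": 0,"wz": 0,"gripper": 8.5},
    {"x": -1.25,"y": -2.9,"z": 0,"wx": 0,"wy": 0,"wz": 0,"gripper": 8.5},
    {"x": 0,"y": 0,"z": 2.5,"wx": 0,"wy": 0,"wz": 0.088,"gripper": 8.5},
    {"x": 0,"y": 0,"z": 2.5,"wx": 0,"wy": 0,"wz": 0.088,"gripper": 8.5},
    {"x": 0,"y": 0,"z": 2.5,"wx": 0,"wy": 0,"wz": 0.088,"gripper": 8.5},
    {"x": 0,"y": 0,"z": 0,"wx": 0,"wy": 0,"wz": 0,"gripper": 8.5},
    {"x": 0,"y": 0,"z": 0,"wx": 0,"wy": 0,"wz": 0,"gripper": 8.5},
  ],
)

```text
time_s: 1.95
position: [0.4815, -0.2268, 0.3303]
tool_rot: [[0.155, -0.988, 0.0], [-0.988, -0.155, -0.0], [0.0, -0.0, -1.0]]
ft_force: [0.3, 0.2, 0.3]
grip_width: 0.0851
```

Run:
```python
from h import *
im=grab('wrist');plan([.48,-.225,.4],-81)
cv2.imwrite('pics/w2.png',cv2.resize(im['color'],(800,600),interpolation=cv2.INTER_CUBIC))
np.save('w2.npy',im,allow_pickle=True)
```

```text
t 2.0 pos [ 0.4816 -0.2269  0.3309] a -81.07 tilt [ 0.0013 -0.001 ] w 0.0852 F [-0.  -0.6  0.8]
shift cm [-0.2   0.12 -6.91] wz -0.001
```

View pics/w2.png

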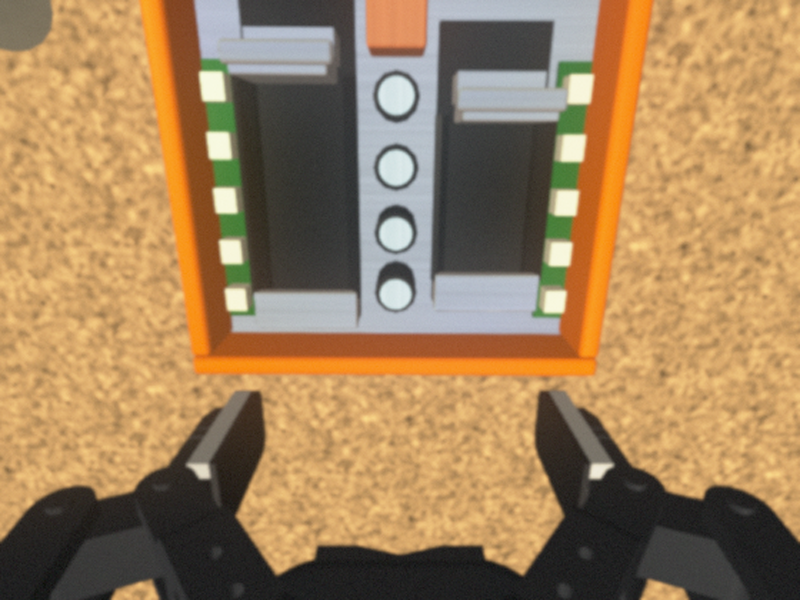

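The wrist view (at 1.43x) shows both cradles. The long one's lip edge is near (306,293) and its latch near (280,50). The short one's lip edge is near (487,277) and its latch near (510,95). One composite crop will fix the edges.

Run:
```python
import cv2,numpy as np
im=np.load('w2.npy',allow_pickle=True).item()['color']
f=lambda a:cv2.resize(a,None,fx=4,fy=4,interpolation=cv2.INTER_CUBIC)
# left: cols 140-240 ; right: cols 295-395
A=np.vstack([np.hstack([f(im[15:60,145:240]),f(im[40:85,300:395])]),np.hstack([f(im[190:235,165:260]),f(im[180:225,295:390])])])
cv2.imwrite('pics/c3.png',A);print(A.shape)
```

```text
(360, 760, 3)
```

View pics/c3.png

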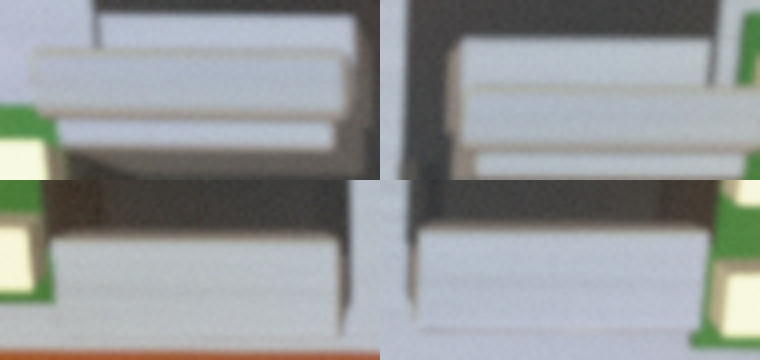

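Run:
```python
from h import *
im=np.load('w2.npy',allow_pickle=True).item()
o=-.4
def seg(n,uv,z):
    P=ray(im,np.array(uv)+o,z);d=P[0]-P[1]
    print(n,P.mean(0).round(4),'w',np.linalg.norm(d).round(4),'ang of cradle x',np.degrees(np.arctan2(-d[0],d[1])).round(2));return P.mean(0)
L=seg('liplong',[(177.5,204.5),(249.5,204.5)],.036)
S=seg('lipshort',[(304.5,192.5),(377.25,193)],.036)
a=seg('latlong',[(153.2,43.7),(231.7,43.7)],.066)
b=seg('latshort',[(321,77),(396,77)],.066)
for p,q in((L,a),(S,b)):
    d=q-p;print('len',np.hypot(*d[:2]).round(4),'ang',np.degrees(np.arctan2(d[1],d[0])).round(2))
seg('rim inner-near',[(207/1.4286,356/1.4286),(582/1.4286,357/1.4286)],.045)
seg('rim outer-near',[(195/1.4286,373/1.4286),(596/1.4286,373/1.4286)],.045)
def side(n,uv):
    P=ray(im,np.array(uv)/1.4286,.045);d=P[0]-P[1];print(n,np.degrees(np.arctan2(d[1],d[0])).round(2),P.round(4))
side('left in',[(163,3),(207,352)]);side('right in',[(629,3),(582,352)])
```

```text
liplong [ 0.4693 -0.1728  0.036 ] w 0.0598 ang of cradle x 8.94
lipshort [ 0.4957 -0.2754  0.036 ] w 0.0598 ang of cradle x 8.51
latlong [ 0.5844 -0.1545  0.066 ] w 0.0496 ang of cradle x 9.15
latshort [ 0.5817 -0.263   0.066 ] w 0.0489 ang of cradle x 8.81
len 0.1165 ang 9.02
len 0.0869 ang 8.21
rim inner-near [ 0.441  -0.2301  0.045 ] w 0.2206 ang of cradle x 8.76
rim outer-near [ 0.4304 -0.2323  0.045 ] w 0.2387 ang of cradle x 8.92
left in 8.0 [[ 0.6028 -0.0965  0.045 ]
 [ 0.4265 -0.1213  0.045 ]]
right in 9.08 [[ 0.6365 -0.3105  0.045 ]
 [ 0.4606 -0.3387  0.045 ]]
```

Request:
step_arm(
  increments=[
    {"x": 0,"y": 0,"z": -3,"wx": 0,"wy": 0,"wz": 0,"gripper": 8.5},
    {"x": -2,"y": -0.5,"z": -3,"wx": 0,"wy": 0,"wz": 0,"gripper": 8.5},
    {"x": -3.9,"y": -0.83,"z": 0,"wx": 0,"wy": 0,"wz": 0,"gripper": 8.5},
    {"x": -3.9,"y": -0.83,"z": 0,"wx": 0,"wy": 0,"wz": 0,"gripper": 8.5},
    {"x": -3.9,"y": -0.83,"z": 0,"wx": 0,"wy": 0,"wz": 0,"gripper": 8.5},
    {"x": -3.9,"y": -0.83,"z": 0,"wx": 0,"wy": 0,"wz": 0,"gripper": 8.5},
    {"x": -3.9,"y": -0.83,"z": 0,"wx": 0,"wy": 0,"wz": 0,"gripper": 8.5},
    {"x": -3.9,"y": -0.83,"z": 0,"wx": 0,"wy": 0,"wz": 0,"gripper": 8.5},
    {"x": -3.9,"y": -0.83,"z": 0,"wx": 0,"wy": 0,"wz": 0,"gripper": 8.5},
    {"x": -3.9,"y": -0.83,"z": 0,"wx": 0,"wy": 0,"wz": 0,"gripper": 8.5},
    {"x": -3.9,"y": -0.83,"z": 0,"wx": 0,"wy": 0,"wz": 0,"gripper": 8.5},
    {"x": -3.9,"y": -0.83,"z": 0,"wx": 0,"wy": 0,"wz": 0,"gripper": 8.5},
    {"x": -3.9,"y": -0.83,"z": 0,"wx": 0,"wy": 0,"wz": 0,"gripper": 8.5},
    {"x": -3.9,"y": -0.83,"z": 0,"wx": 0,"wy": 0,"wz": 0,"gripper": 8.5},
    {"x": 0,"y": 0,"z": 2,"wx": 0,"wy": 0,"wz": -0.084,"gripper": 8.5},
    {"x": 0,"y": 0,"z": 2,"wx": 0,"wy": 0,"wz": -0.084,"gripper": 8.5},
    {"x": 0,"y": 0,"z": 2,"wx": 0,"wy": 0,"wz": -0.084,"gripper": 8.5},
    {"x": 0,"y": 0,"z": 0,"wx": 0,"wy": 0,"wz": 0,"gripper": 8.5},
  ],
  newtons=100,
)

```text
time_s: 3.8
position: [0.5098, 0.2716, 0.3289]
tool_rot: [[0.397, -0.918, -0.002], [-0.918, -0.397, -0.001], [-0.0, 0.003, -1.0]]
ft_force: [-0.6, 0.7, 0.2]
grip_width: 0.0851
```

Run:
```python
from h import *
plan([.5092,.2727,.228],-66.6)
```

```text
t 3.8 pos [0.5098 0.2716 0.3289] a -66.63 tilt [-0.0025 -0.0007] w 0.0851 F [-0.6  0.7  0.2]
shift cm [-0.13 -0.02 10.09] wz -0.001
```

Request:
step_arm(
  increments=[
    {"x": -0.13,"y": 0,"z": 2.5,"wx": 0,"wy": 0,"wz": 0,"gripper": 8.5},
    {"x": 0,"y": 0,"z": 2.5,"wx": 0,"wy": 0,"wz": 0,"gripper": 8.5},
    {"x": 0,"y": 0,"z": 2.5,"wx": 0,"wy": 0,"wz": 0,"gripper": 8.5},
    {"x": 0,"y": 0,"z": 2.0,"wx": 0,"wy": 0,"wz": 0,"gripper": 8.5},
    {"x": 0,"y": 0,"z": 0.6,"wx": 0,"wy": 0,"wz": 0,"gripper": 8.5},
    {"x": 0,"y": 0,"z": 0,"wx": 0,"wy": 0,"wz": 0,"gripper": 6},
    {"x": 0,"y": 0,"z": 0,"wx": 0,"wy": 0,"wz": 0,"gripper": 4.5},
    {"x": 0,"y": 0,"z": 0,"wx": 0,"wy": 0,"wz": 0,"gripper": 3},
    {"x": 0,"y": 0,"z": 0,"wx": 0,"wy": 0,"wz": 0,"gripper": 3},
    {"x": 0,"y": 0,"z": 0,"wx": 0,"wy": 0,"wz": 0,"gripper": 3},
    {"x": 0,"y": 0,"z": 0,"wx": 0,"wy": 0,"wz": 0,"gripper": 3},
    {"x": 0,"y": 0,"z": -1.5,"wx": 0,"wy": 0,"wz": 0,"gripper": 3},
    {"x": 0,"y": 0,"z": -3,"wx": 0,"wy": 0,"wz": 0,"gripper": 3},
    {"x": 0,"y": 0,"z": -4,"wx": 0,"wy": 0,"wz": 0,"gripper": 3},
    {"x": 0,"y": 0,"z": -4,"wx": 0,"wy": 0,"wz": 0,"gripper": 3},
    {"x": 0,"y": 0,"z": -4,"wx": 0,"wy": 0,"wz": 0,"gripper": 3},
    {"x": 0,"y": 0,"z": -4,"wx": 0,"wy": 0,"wz": 0,"gripper": 3},
    {"x": 0,"y": 0,"z": 0,"wx": 0,"wy": 0,"wz": 0,"gripper": 3},
  ],
)

```text
time_s: 5.6
position: [0.509, 0.2728, 0.4397]
tool_rot: [[0.395, -0.919, 0.01], [-0.919, -0.395, 0.003], [0.001, -0.011, -1.0]]
ft_force: [0.2, -0.1, -1.1]
grip_width: 0.0387
```

Run:
```python
from h import *
plan([.5092,.2727,.228],-81.1)
im=grab('wrist','w3.png');grab('top','top3.png')
```

```text
t 5.6 pos [0.509  0.2728 0.4397] a -66.75 tilt [0.0103 0.0031] w 0.0387 F [ 0.2 -0.1 -1.1]
shift cm [-1.000e-02  2.100e-01  2.117e+01] wz 0.251
```

View pics/w3.png

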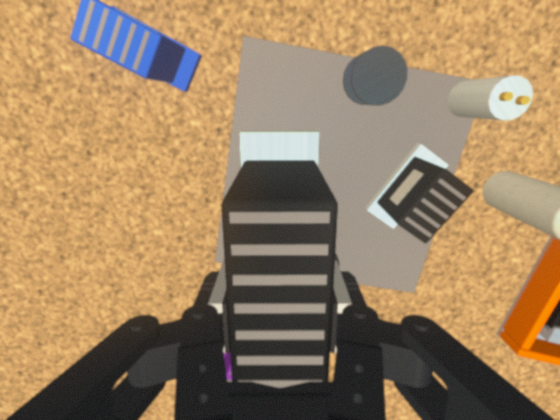

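Run:
```python
from h import *
K=np.array([[333.336,0,279.5],[0,333.336,208.64],[0,0,1]]);w=grab('wrist')
R=np.array([[1,0,-.001],[0,.948,-.318],[.001,.318,.948]]);c=np.array([-.0005,-.0812,.0299])
r=cv2.Rodrigues(R)[0];t=-R@c
b=.223
for n,y,z in(('foot far top',-.065,b-.012),('foot far bottom',-.065,b),('box far bottom',-.05,b-.012),('box far top',-.05,b-.09)):
    print(n,cv2.projectPoints(np.array([[-.022,y,z],[.022,y,z]]),r,t,K,np.array(w['distortion'],float))[0].reshape(-1,2).round(1).tolist())
g=w['color'].astype(int).mean(2);print(g[120:230:2,280].astype(int).tolist())
```

```text
foot far top [[238.6, 128.9], [321.6, 128.9]]
foot far bottom [[241.1, 127.0], [319.1, 127.0]]
box far bottom [[239.7, 157.2], [320.5, 157.2]]
box far top [[212.6, 198.7], [348.9, 198.7]]
[157, 156, 156, 155, 154, 153, 207, 224, 223, 224, 224, 223, 224, 224, 223, 224, 224, 223, 225, 221, 144, 60, 56, 57, 56, 54, 53, 53, 53, 49, 54, 46, 50, 49, 47, 42, 44, 43, 46, 43, 42, 49, 51, 56, 53, 63, 129, 151, 152, 152, 152, 138, 74, 50, 52]
```

```bash
cat > m.py <<'E'
from h import *
K=np.array([[333.336,0,279.5],[0,333.336,208.64],[0,0,1]])
R=np.array([[1,0,-.001],[0,.948,-.318],[.001,.318,.948]]);c=np.array([-.0005,-.0812,.0299])
def pr(D,b,off,hl):
    r=cv2.Rodrigues(R)[0];t=-R@c
    for n,y,z,h in(('foot far top',hl,b-.012,.022),('foot far bottom',hl,b,.022),('box far bottom',hl-.015,b-.012,.02),('box far top',hl-.015,b-.09,.02)):
        print(n,cv2.projectPoints(np.array([[-h,off-y,z],[h,off-y,z]]),r,t,K,D)[0].reshape(-1,2).round(1).tolist())
E
python3 - <<'E'
from m import *
D=np.array(grab('wrist')['distortion'],float)
for b in(.228,.2317,.235):
  for o in(0,.002): print(b,o);pr(D,b,o,.065)
plan([.509,.273,.44],-81.1)
E
```

```text
0.228 0
foot far top [[239.7, 128.1], [320.5, 128.1]]
foot far bottom [[242.0, 126.2], [318.1, 126.2]]
box far bottom [[244.3, 155.6], [315.9, 155.6]]
box far top [[221.4, 194.4], [340.0, 194.4]]
0.228 0.002
foot far top [[239.8, 131.8], [320.4, 131.9]]
foot far bottom [[242.1, 129.8], [318.0, 129.8]]
box far bottom [[244.4, 159.2], [315.7, 159.2]]
box far top [[221.7, 200.1], [339.7, 200.0]]
0.2317 0
foot far top [[240.4, 127.5], [319.7, 127.5]]
foot far bottom [[242.7, 125.7], [317.4, 125.7]]
box far bottom [[244.9, 154.6], [315.2, 154.6]]
box far top [[223.1, 191.4], [338.2, 191.4]]
0.2317 0.002
foot far top [[240.6, 131.2], [319.6, 131.2]]
foot far bottom [[242.8, 129.2], [317.3, 129.2]]
box far bottom [[245.1, 158.1], [315.1, 158.1]]
box far top [[223.4, 197.0], [337.9, 196.9]]
0.235 0
foot far top [[241.1, 127.0], [319.1, 127.0]]
foot far bottom [[243.2, 125.3], [316.8, 125.3]]
box far bottom [[245.5, 153.6], [314.6, 153.6]]
box far top [[224.6, 188.9], [336.6, 188.9]]
0.235 0.002
foot far top [[241.2, 130.6], [318.9, 130.6]]
foot far bottom [[243.4, 128.7], [316.7, 128.7]]
box far bottom [[245.6, 157.1], [314.5, 157.1]]
box far top [[224.9, 194.3], [336.3, 194.3]]
t 5.8 pos [0.5094 0.2727 0.4322] a -66.76 tilt [-0.0029 -0.0009] w 0.0386 F [ 0.2  0.1 -2.7]
shift cm [-0.04  0.03 -0.78] wz 0.25
```

Request:
step_arm(
  increments=[
    {"x": 1.68,"y": 0.72,"z": 0,"wx": 0,"wy": 0,"wz": 0,"gripper": 3},
    {"x": 3.36,"y": 1.445,"z": 0,"wx": 0,"wy": 0,"wz": 0,"gripper": 3},
    {"x": 3.36,"y": 1.445,"z": 0,"wx": 0,"wy": 0,"wz": 0,"gripper": 3},
    {"x": 3.36,"y": 1.445,"z": 0,"wx": 0,"wy": 0,"wz": 0,"gripper": 3},
    {"x": 3.36,"y": 1.445,"z": 0,"wx": 0,"wy": 0,"wz": 0,"gripper": 3},
    {"x": 3.36,"y": 1.445,"z": 0,"wx": 0,"wy": 0,"wz": 0,"gripper": 3},
    {"x": 3.36,"y": 1.445,"z": 0,"wx": 0,"wy": 0,"wz": 0,"gripper": 3},
    {"x": 3.36,"y": 1.445,"z": 0,"wx": 0,"wy": 0,"wz": 0,"gripper": 3},
    {"x": 3.36,"y": 1.445,"z": 0,"wx": 0,"wy": 0,"wz": 0,"gripper": 3},
    {"x": 3.36,"y": 1.445,"z": 0,"wx": 0,"wy": 0,"wz": 0,"gripper": 3},
    {"x": 3.36,"y": 1.445,"z": 0,"wx": 0,"wy": 0,"wz": 0,"gripper": 3},
    {"x": 3.36,"y": 1.445,"z": 0,"wx": 0,"wy": 0,"wz": 0,"gripper": 3},
    {"x": 1.68,"y": 0.72,"z": 0,"wx": 0,"wy": 0,"wz": 0.083,"gripper": 3},
    {"x": 0,"y": 0,"z": 0,"wx": 0,"wy": 0,"wz": 0.083,"gripper": 3},
    {"x": 0,"y": 0,"z": 0,"wx": 0,"wy": 0,"wz": 0.084,"gripper": 3},
    {"x": 0,"y": 0,"z": 0,"wx": 0,"wy": 0,"wz": 0,"gripper": 3},
    {"x": 0,"y": 0,"z": 0,"wx": 0,"wy": 0,"wz": 0,"gripper": 3},
    {"x": 0,"y": 0,"z": 0,"wx": 0,"wy": 0,"wz": 0,"gripper": 3},
  ],
)

```text
time_s: 7.6
position: [0.5094, -0.166, 0.4332]
tool_rot: [[0.157, -0.988, -0.001], [-0.988, -0.157, 0.001], [-0.001, 0.001, -1.0]]
ft_force: [-0.4, 0.2, -2.4]
grip_width: 0.0391
```

Run:
```python
from h import *
plan([.5091,-.1665,.2705],-81.1)
```

```text
t 7.6 pos [ 0.5094 -0.166   0.4332] a -80.97 tilt [-0.0009  0.0005] w 0.0391 F [-0.4  0.2 -2.4]
shift cm [ 0.06  0.03 16.27] wz 0.002
```

Request:
step_arm(
  increments=[
    {"x": 0.06,"y": 0,"z": 2,"wx": 0,"wy": 0,"wz": 0.002,"gripper": 3},
    {"x": 0,"y": 0,"z": 4,"wx": 0,"wy": 0,"wz": 0,"gripper": 3},
    {"x": 0,"y": 0,"z": 4,"wx": 0,"wy": 0,"wz": 0,"gripper": 3},
    {"x": 0,"y": 0,"z": 3,"wx": 0,"wy": 0,"wz": 0,"gripper": 3},
    {"x": 0,"y": 0,"z": 2,"wx": 0,"wy": 0,"wz": 0,"gripper": 3},
    {"x": 0,"y": 0,"z": 1,"wx": 0,"wy": 0,"wz": 0,"gripper": 3},
    {"x": 0,"y": 0,"z": 0.2,"wx": 0,"wy": 0,"wz": 0,"gripper": 3},
    {"x": 0,"y": 0,"z": 0,"wx": 0,"wy": 0,"wz": 0,"gripper": 3},
    {"x": 0,"y": 0,"z": 0,"wx": 0,"wy": 0,"wz": 0,"gripper": 3},
    {"x": 0,"y": 0,"z": 0,"wx": 0,"wy": 0,"wz": 0,"gripper": 3},
    {"x": 0,"y": 0,"z": 0,"wx": 0,"wy": 0,"wz": 0,"gripper": 3},
  ],
)

```text
time_s: 8.7
position: [0.5095, -0.1667, 0.2724]
tool_rot: [[0.153, -0.988, 0.001], [-0.988, -0.153, -0.001], [0.001, -0.001, -1.0]]
ft_force: [-0.5, -0.3, -2.2]
grip_width: 0.0392
```

Run:
```python
from h import *
plan([.5091,-.1665,.2705],-81.1)
im=grab('wrist');cv2.imwrite('pics/w4.png',cv2.resize(im['color'],(800,600),interpolation=cv2.INTER_CUBIC))
```

```text
t 8.7 pos [ 0.5095 -0.1667  0.2724] a -81.18 tilt [ 0.001  -0.0006] w 0.0392 F [-0.5 -0.3 -2.2]
shift cm [-0.02  0.04  0.19] wz -0.001
```

View pics/w4.png

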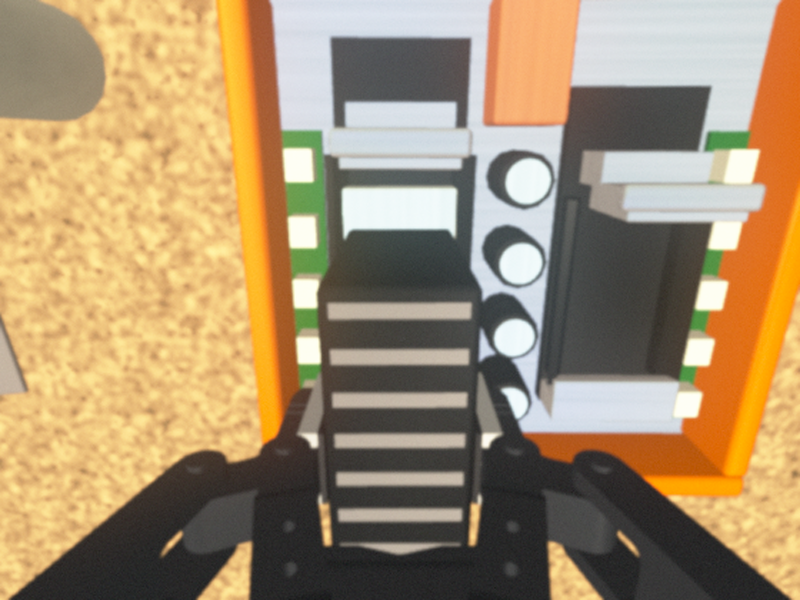

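The picture (1.43x) shows the module centred: foot columns 342–456 against a slot of 331–472. The foot's leading edge at row 187 is about 8 mm short of the latch at row 168. Next I push the latch back.

Request:
step_arm(
  increments=[
    {"x": 0,"y": -0.4,"z": 0,"wx": 0,"wy": 0,"wz": 0,"gripper": 3},
    {"x": 0,"y": -0.4,"z": 0,"wx": 0,"wy": 0,"wz": 0,"gripper": 3},
    {"x": 0,"y": -0.3,"z": 0,"wx": 0,"wy": 0,"wz": 0,"gripper": 3},
    {"x": 0,"y": -0.3,"z": 0,"wx": 0,"wy": 0,"wz": 0,"gripper": 3},
    {"x": 0,"y": -0.3,"z": 0,"wx": 0,"wy": 0,"wz": 0,"gripper": 3},
    {"x": 0,"y": -0.3,"z": 0,"wx": 0,"wy": 0,"wz": 0,"gripper": 3},
    {"x": 0,"y": -0.3,"z": 0,"wx": 0,"wy": 0,"wz": 0,"gripper": 3},
    {"x": 0,"y": -0.3,"z": 0,"wx": 0,"wy": 0,"wz": 0,"gripper": 3},
    {"x": 0,"y": -0.3,"z": 0,"wx": 0,"wy": 0,"wz": 0,"gripper": 3},
    {"x": 0,"y": -0.2,"z": 0,"wx": 0,"wy": 0,"wz": 0,"gripper": 3},
    {"x": 0,"y": 0,"z": 0,"wx": 0,"wy": 0,"wz": 0,"gripper": 3},
    {"x": 0,"y": 0,"z": 0,"wx": 0,"wy": 0,"wz": 0,"gripper": 3},
    {"x": 0,"y": 0,"z": 0,"wx": 0,"wy": 0,"wz": 0,"gripper": 3},
    {"x": 0,"y": 0,"z": 0,"wx": 0,"wy": 0,"wz": 0,"gripper": 3},
  ],
)

```text
time_s: 10.15
position: [0.5399, -0.162, 0.2717]
tool_rot: [[0.153, -0.988, -0.001], [-0.988, -0.153, -0.0], [-0.0, 0.001, -1.0]]
ft_force: [-5.5, -2.4, 1.5]
grip_width: 0.039
```

Run:
```python
from m import *
plan([.5393,-.162,.2705],-81.1)
im=grab('wrist','w5.png');g=im['color'].astype(int).mean(2)
print(g[60:210,270].astype(int).tolist())
pr(np.array(im['distortion'],float),.2275,.0023,.065)
```

```text
t 10.15 pos [ 0.5399 -0.162   0.2717] a -81.2 tilt [-0.0012 -0.0002] w 0.039 F [-5.5 -2.4  1.5]
shift cm [-0.01  0.06  0.12] wz -0.002
[216, 220, 223, 223, 220, 222, 221, 220, 216, 220, 218, 219, 217, 218, 217, 216, 214, 213, 201, 170, 126, 93, 92, 93, 104, 149, 198, 218, 219, 219, 219, 221, 220, 219, 217, 219, 220, 219, 218, 219, 220, 217, 216, 215, 202, 184, 185, 197, 204, 211, 211, 214, 214, 213, 212, 212, 211, 212, 211, 214, 213, 211, 209, 199, 186, 181, 195, 210, 217, 219, 217, 216, 213, 216, 234, 240, 241, 242, 242, 241, 241, 241, 242, 241, 242, 240, 241, 241, 241, 241, 242, 241, 241, 242, 241, 241, 241, 241, 240, 225, 173, 112, 76, 71, 70, 68, 68, 67, 68, 68, 69, 65, 69, 69, 64, 64, 60, 61, 61, 60, 62, 62, 59, 61, 60, 58, 58, 58, 58, 52, 58, 57, 55, 54, 51, 50, 53, 51, 53, 53, 53, 57, 56, 62, 63, 64, 65, 64, 66, 65]
foot far top [[239.7, 132.5], [320.5, 132.5]]
foot far bottom [[242.1, 130.4], [318.0, 130.4]]
box far bottom [[244.3, 159.9], [315.8, 159.9]]
box far top [[221.5, 201.3], [339.9, 201.3]]
```

Request:
step_arm(
  increments=[
    {"x": 0,"y": 0,"z": 0.4,"wx": 0,"wy": 0,"wz": 0,"gripper": 3},
    {"x": 0,"y": 0,"z": 0.3,"wx": 0,"wy": 0,"wz": 0,"gripper": 3},
    {"x": 0,"y": 0,"z": 0.3,"wx": 0,"wy": 0,"wz": 0,"gripper": 3},
    {"x": 0,"y": 0,"z": 0.3,"wx": 0,"wy": 0,"wz": 0,"gripper": 3},
    {"x": 0,"y": 0,"z": 0,"wx": 0,"wy": 0,"wz": 0,"gripper": 3},
    {"x": 0,"y": 0,"z": 0,"wx": 0,"wy": 0,"wz": 0,"gripper": 3},
  ],
)

```text
time_s: 10.8
position: [0.5398, -0.1619, 0.2582]
tool_rot: [[0.153, -0.988, -0.003], [-0.988, -0.153, 0.001], [-0.001, 0.003, -1.0]]
ft_force: [-6.1, -1.0, -0.3]
grip_width: 0.0385
```

Request:
step_arm(
  increments=[
    {"x": 0,"y": 0,"z": 0.3,"wx": 0,"wy": 0,"wz": 0,"gripper": 3},
    {"x": 0,"y": 0,"z": 0.3,"wx": 0,"wy": 0,"wz": 0,"gripper": 3},
    {"x": 0,"y": 0,"z": 0.3,"wx": 0,"wy": 0,"wz": 0,"gripper": 3},
    {"x": 0,"y": 0,"z": 0.3,"wx": 0,"wy": 0,"wz": 0,"gripper": 3},
    {"x": 0,"y": 0,"z": 0,"wx": 0,"wy": 0,"wz": 0,"gripper": 3},
    {"x": 0,"y": 0,"z": 0,"wx": 0,"wy": 0,"wz": 0,"gripper": 3},
    {"x": 0,"y": 0,"z": 0,"wx": 0,"wy": 0,"wz": 0,"gripper": 3},
  ],
)

```text
time_s: 11.5
position: [0.5397, -0.1618, 0.2461]
tool_rot: [[0.153, -0.988, -0.003], [-0.988, -0.153, 0.001], [-0.001, 0.003, -1.0]]
ft_force: [-6.2, -0.9, -1.5]
grip_width: 0.0389
```

Request:
step_arm(
  increments=[
    {"x": 0,"y": 0,"z": 0.2,"wx": 0,"wy": 0,"wz": 0,"gripper": 3},
    {"x": 0,"y": 0,"z": 0.1,"wx": 0,"wy": 0,"wz": 0,"gripper": 3},
    {"x": 0,"y": 0,"z": 0.1,"wx": 0,"wy": 0,"wz": 0,"gripper": 3},
    {"x": 0,"y": 0,"z": 0,"wx": 0,"wy": 0,"wz": 0,"gripper": 3},
    {"x": 0,"y": 0,"z": 0,"wx": 0,"wy": 0,"wz": 0,"gripper": 3},
    {"x": 0,"y": 0,"z": 0,"wx": 0,"wy": 0,"wz": 0,"gripper": 3},
  ],
)

```text
time_s: 12.1
position: [0.5399, -0.1618, 0.2427]
tool_rot: [[0.153, -0.988, -0.001], [-0.988, -0.153, 0.001], [-0.001, 0.001, -1.0]]
ft_force: [-6.1, 0.0, 2.5]
grip_width: 0.0392
```

Run:
```python
from m import *
plan([.5393,-.162,.242],-81.1)
im=grab('wrist','w6.png');g=im['color'].astype(int).mean(2)
print(g[60:175,270].astype(int).tolist())
```

```text
t 12.1 pos [ 0.5399 -0.1618  0.2427] a -81.18 tilt [-0.0012  0.0005] w 0.0392 F [-6.1  0.   2.5]
shift cm [0.01 0.07 0.07] wz -0.001
[227, 228, 227, 225, 225, 224, 224, 225, 225, 224, 223, 221, 221, 220, 219, 218, 198, 155, 112, 87, 86, 84, 85, 86, 87, 88, 86, 87, 85, 84, 86, 86, 82, 84, 85, 83, 85, 84, 84, 86, 85, 81, 85, 86, 84, 87, 105, 145, 185, 213, 222, 223, 224, 223, 224, 224, 224, 223, 224, 223, 223, 221, 222, 223, 222, 224, 220, 220, 219, 220, 219, 218, 207, 172, 152, 170, 191, 205, 210, 215, 216, 215, 218, 220, 215, 215, 215, 216, 216, 216, 218, 217, 216, 215, 210, 202, 189, 185, 193, 212, 220, 219, 223, 222, 217, 200, 154, 104, 73, 65, 64, 64, 63, 60, 61]
```

Request:
step_arm(
  increments=[
    {"x": 0,"y": 0.2,"z": 0.04,"wx": 0,"wy": 0,"wz": 0,"gripper": 3},
    {"x": 0,"y": 0.3,"z": 0,"wx": 0,"wy": 0,"wz": 0,"gripper": 3},
    {"x": 0,"y": 0.3,"z": 0,"wx": 0,"wy": 0,"wz": 0,"gripper": 3},
    {"x": 0,"y": 0.3,"z": 0,"wx": 0,"wy": 0,"wz": 0,"gripper": 3},
    {"x": 0,"y": 0,"z": 0,"wx": 0,"wy": 0,"wz": 0,"gripper": 3},
    {"x": 0,"y": 0,"z": 0,"wx": 0,"wy": 0,"wz": 0,"gripper": 3},
    {"x": 0,"y": 0,"z": 0,"wx": 0,"wy": 0,"wz": 0,"gripper": 3},
  ],
)

```text
time_s: 12.85
position: [0.5289, -0.1635, 0.2424]
tool_rot: [[0.153, -0.988, -0.001], [-0.988, -0.153, 0.0], [-0.001, 0.001, -1.0]]
ft_force: [-5.7, 3.0, 3.6]
grip_width: 0.0385
```

Request:
step_arm(
  increments=[
    {"x": 0,"y": 0.1,"z": 0,"wx": 0,"wy": 0,"wz": 0,"gripper": 3},
    {"x": 0,"y": 0,"z": 0,"wx": 0,"wy": 0,"wz": 0,"gripper": 4.5},
    {"x": 0,"y": 0,"z": 0,"wx": 0,"wy": 0,"wz": 0,"gripper": 6},
    {"x": 0,"y": 0,"z": 0,"wx": 0,"wy": 0,"wz": 0,"gripper": 6.5},
    {"x": 0,"y": 0,"z": 0,"wx": 0,"wy": 0,"wz": 0,"gripper": 6.5},
    {"x": 0,"y": 0,"z": 0,"wx": 0,"wy": 0,"wz": 0,"gripper": 6.5},
    {"x": 0,"y": 0,"z": -2,"wx": 0,"wy": 0,"wz": 0,"gripper": 6.5},
    {"x": 0,"y": 0,"z": -3,"wx": 0,"wy": 0,"wz": 0,"gripper": 6.5},
    {"x": 0,"y": 0,"z": -3,"wx": 0,"wy": 0,"wz": 0,"gripper": 6.5},
    {"x": 0,"y": 0,"z": -3,"wx": 0,"wy": 0,"wz": 0,"gripper": 6.5},
    {"x": 0,"y": 0,"z": -2,"wx": 0,"wy": 0,"wz": 0,"gripper": 6.5},
    {"x": 0,"y": 0,"z": 0,"wx": 0,"wy": 0,"wz": 0,"gripper": 6.5},
    {"x": 0,"y": 0,"z": 0,"wx": 0,"wy": 0,"wz": 0,"gripper": 6.5},
  ],
)

```text
time_s: 14.15
position: [0.5281, -0.1637, 0.3718]
tool_rot: [[0.153, -0.988, -0.0], [-0.988, -0.153, 0.0], [-0.0, 0.0, -1.0]]
ft_force: [0.2, 0.3, -1.2]
grip_width: 0.0651
```

Run:
```python
from h import *
plan([.5533,.1230,.40],-101.4)
im=grab('wrist');t=grab('top')
a=cv2.resize(im['color'][0:300,100:500],(600,450),interpolation=cv2.INTER_CUBIC)
b=cv2.resize(t['color'][150:300,340:402],(186,450),interpolation=cv2.INTER_CUBIC)
cv2.imwrite('pics/w7.png',np.hstack([a,b]))
c=t['color'].astype(int);m=(c[...,0]>150)&(c[...,0]>c[...,2])&(c[...,1]>140)
k=np.zeros_like(m);k[180:240,232:272]=m[180:240,232:272];ys,xs=np.nonzero(k)
print(cv2.minAreaRect(ray(t,np.c_[xs,ys],.015)[:,:2].astype(np.float32)))
```

```text
t 14.15 pos [ 0.5281 -0.1637  0.3718] a -81.19 tilt [-0.0003  0.0002] w 0.0651 F [ 0.2  0.3 -1.2]
shift cm [-27.95  -6.88  -2.82] wz 0.353
((0.5535392761230469, 0.12296104431152344), (0.042385268956422806, 0.09963837265968323), 78.6029281616211)
```

View pics/w7.png

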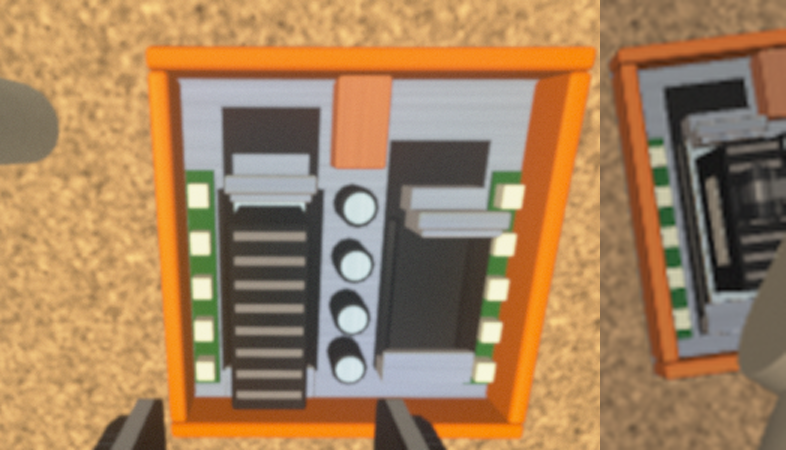

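Both pictures show the long module seated, with its latch plate back as far forward as the short cradle's untouched one and over the foot end. Next I check the spray can's clearance before the short grasp.

Run:
```python
from h import *
t=grab('top')
print(ray(t,[(310,179),(319,179)],.15).round(4))
print('cap',ray(t,[(259,148)],.082).round(4),'base can',ray(t,[(304,201)],0).round(4))
```

```text
[[ 0.5963  0.0085  0.15  ]
 [ 0.5968 -0.0085  0.15  ]]
cap [[0.6718 0.1102 0.082 ]] base can [[0.5742 0.0083 0.    ]]
```

Request:
step_arm(
  increments=[
    {"x": -1.95,"y": -0.58,"z": 0,"wx": 0,"wy": 0,"wz": 0,"gripper": 6},
    {"x": -2.6,"y": -0.63,"z": 0,"wx": 0,"wy": 0,"wz": 0,"gripper": 6},
    {"x": -2.6,"y": -0.63,"z": 0,"wx": 0,"wy": 0,"wz": 0,"gripper": 6},
    {"x": -2.6,"y": -0.63,"z": 0,"wx": 0,"wy": 0,"wz": 0,"gripper": 6},
    {"x": -2.6,"y": -0.63,"z": 0,"wx": 0,"wy": 0,"wz": 0,"gripper": 6},
    {"x": -2.6,"y": -0.63,"z": 0,"wx": 0,"wy": 0,"wz": 0,"gripper": 6},
    {"x": -2.6,"y": -0.63,"z": 0,"wx": 0,"wy": 0,"wz": 0,"gripper": 6},
    {"x": -2.6,"y": -0.63,"z": 0,"wx": 0,"wy": 0,"wz": 0,"gripper": 6},
    {"x": -2.6,"y": -0.63,"z": 0,"wx": 0,"wy": 0,"wz": 0,"gripper": 6},
    {"x": -2.6,"y": -0.63,"z": 0,"wx": 0,"wy": 0,"wz": 0,"gripper": 6},
    {"x": -2.6,"y": -0.63,"z": 0,"wx": 0,"wy": 0,"wz": 0,"gripper": 6},
    {"x": 0,"y": 0,"z": 0,"wx": 0,"wy": 0,"wz": 0.118,"gripper": 6},
    {"x": 0,"y": 0,"z": 0,"wx": 0,"wy": 0,"wz": 0.118,"gripper": 6},
    {"x": 0,"y": 0,"z": 0,"wx": 0,"wy": 0,"wz": 0.117,"gripper": 6},
    {"x": 0,"y": 0,"z": 0,"wx": 0,"wy": 0,"wz": 0,"gripper": 6},
    {"x": 0,"y": 0,"z": 0,"wx": 0,"wy": 0,"wz": 0,"gripper": 6},
    {"x": 0,"y": 0,"z": 0,"wx": 0,"wy": 0,"wz": 0,"gripper": 6},
  ],
)

```text
time_s: 16.0
position: [0.5534, 0.1229, 0.372]
tool_rot: [[-0.196, -0.981, -0.001], [-0.981, 0.196, 0.0], [0.0, 0.001, -1.0]]
ft_force: [-0.2, 0.7, 0.7]
grip_width: 0.0603
```

Run:
```python
from h import *
plan([.5535,.1230,.228],-101.4)
```

```text
t 16.0 pos [0.5534 0.1229 0.372 ] a -101.29 tilt [-0.0007  0.    ] w 0.0603 F [-0.2  0.7  0.7]
shift cm [-1.00e-02 -1.00e-02  1.44e+01] wz 0.002
```

Request:
step_arm(
  increments=[
    {"x": 0,"y": 0,"z": 3,"wx": 0,"wy": 0,"wz": 0.002,"gripper": 6},
    {"x": 0,"y": 0,"z": 4,"wx": 0,"wy": 0,"wz": 0,"gripper": 6},
    {"x": 0,"y": 0,"z": 3,"wx": 0,"wy": 0,"wz": 0,"gripper": 6},
    {"x": 0,"y": 0,"z": 2,"wx": 0,"wy": 0,"wz": 0,"gripper": 6},
    {"x": 0,"y": 0,"z": 1.5,"wx": 0,"wy": 0,"wz": 0,"gripper": 6},
    {"x": 0,"y": 0,"z": 0.9,"wx": 0,"wy": 0,"wz": 0,"gripper": 6},
    {"x": 0,"y": 0,"z": 0,"wx": 0,"wy": 0,"wz": 0,"gripper": 6},
    {"x": 0,"y": 0,"z": 0,"wx": 0,"wy": 0,"wz": 0,"gripper": 4.5},
    {"x": 0,"y": 0,"z": 0,"wx": 0,"wy": 0,"wz": 0,"gripper": 3},
    {"x": 0,"y": 0,"z": 0,"wx": 0,"wy": 0,"wz": 0,"gripper": 3},
    {"x": 0,"y": 0,"z": 0,"wx": 0,"wy": 0,"wz": 0,"gripper": 3},
    {"x": 0,"y": 0,"z": 0,"wx": 0,"wy": 0,"wz": 0,"gripper": 3},
  ],
  newtons=100,
)

```text
time_s: 17.2
position: [0.5536, 0.1229, 0.2294]
tool_rot: [[-0.2, -0.98, 0.002], [-0.98, 0.2, -0.0], [-0.0, -0.002, -1.0]]
ft_force: [0.4, -1.2, 6.1]
grip_width: 0.0385
```

Request:
step_arm(
  increments=[
    {"x": 0,"y": 0,"z": -1.5,"wx": 0,"wy": 0,"wz": 0,"gripper": 3},
    {"x": 0,"y": 0,"z": -3,"wx": 0,"wy": 0,"wz": 0,"gripper": 3},
    {"x": 0,"y": 0,"z": -4,"wx": 0,"wy": 0,"wz": 0,"gripper": 3},
    {"x": 0,"y": 0,"z": -4,"wx": 0,"wy": 0,"wz": 0,"gripper": 3},
    {"x": 0,"y": 0,"z": -4,"wx": 0,"wy": 0,"wz": 0,"gripper": 3},
    {"x": 0,"y": 0,"z": -3,"wx": 0,"wy": 0,"wz": 0,"gripper": 3},
    {"x": 0,"y": 0,"z": -1,"wx": 0,"wy": 0,"wz": 0,"gripper": 3},
    {"x": 0,"y": 0,"z": 0,"wx": 0,"wy": 0,"wz": 0,"gripper": 3},
    {"x": 0,"y": 0,"z": 0,"wx": 0,"wy": 0,"wz": 0,"gripper": 3},
    {"x": 0,"y": 0,"z": 0,"wx": 0,"wy": 0,"wz": 0,"gripper": 3},
  ],
)

```text
time_s: 18.2
position: [0.5535, 0.123, 0.4313]
tool_rot: [[-0.2, -0.98, -0.004], [-0.98, 0.2, 0.0], [0.001, 0.004, -1.0]]
ft_force: [-1.1, -0.0, -3.3]
grip_width: 0.0385
```

Run:
```python
from m import *
plan([.5204,-.2716,.43],-81.2)
im=grab('wrist','w8.png');g=im['color'].astype(int).mean(2)
for c in(270,280,290):print(g[140:215,c].astype(int).tolist())
print(g[165,225:335].astype(int).tolist())
D=np.array(im['distortion'],float)
for o in(0,.002):pr(D,.2275,o,.05)
```

```text
t 18.2 pos [0.5535 0.123  0.4313] a -101.53 tilt [-0.0039  0.    ] w 0.0385 F [-1.1 -0.  -3.3]
shift cm [39.32 -4.64  0.14] wz -0.355
[152, 151, 149, 151, 151, 150, 150, 148, 148, 151, 152, 151, 151, 149, 149, 147, 139, 134, 135, 159, 199, 222, 228, 227, 228, 228, 227, 227, 228, 226, 228, 225, 226, 228, 227, 228, 228, 227, 227, 226, 227, 227, 227, 227, 227, 224, 209, 149, 88, 58, 56, 58, 54, 57, 54, 55, 54, 52, 52, 54, 53, 50, 50, 49, 52, 44, 49, 45, 50, 49, 45, 44, 45, 46, 42]
[149, 152, 149, 150, 150, 151, 148, 150, 151, 151, 153, 153, 151, 153, 152, 147, 141, 131, 131, 155, 194, 221, 225, 226, 225, 227, 226, 226, 225, 227, 227, 226, 226, 225, 224, 225, 226, 225, 224, 225, 225, 224, 226, 223, 225, 223, 203, 146, 84, 58, 59, 62, 55, 58, 56, 53, 53, 54, 59, 52, 54, 48, 55, 49, 49, 48, 49, 45, 43, 45, 45, 45, 48, 44, 44]
[152, 151, 150, 154, 152, 151, 153, 151, 152, 152, 150, 150, 152, 149, 148, 150, 140, 134, 132, 157, 199, 217, 223, 224, 224, 224, 225, 222, 223, 224, 223, 224, 223, 225, 226, 223, 224, 224, 223, 223, 222, 225, 224, 224, 224, 220, 204, 147, 86, 58, 54, 58, 53, 52, 56,
[... 307 characters left out ...]
228, 226, 227, 227, 228, 227, 227, 227, 228, 227, 227, 225, 223, 223, 223, 224, 224, 223, 224, 224, 224, 225, 226, 228, 229, 229, 227, 226, 226, 229, 229, 227, 226, 225, 222, 223, 224, 226, 226, 225, 222, 225, 227, 228, 227, 227, 229, 227, 220, 199, 163, 152, 151, 151, 151, 153, 154, 153, 152, 152, 148, 144, 140, 145, 149]
foot far top [[240.6, 155.8], [319.6, 155.8]]
foot far bottom [[242.8, 152.4], [317.2, 152.4]]
box far bottom [[245.1, 182.0], [315.0, 182.0]]
box far top [[223.5, 236.0], [337.8, 236.0]]
foot far top [[240.7, 159.4], [319.4, 159.4]]
foot far bottom [[243.0, 155.8], [317.1, 155.8]]
box far bottom [[245.2, 185.4], [314.9, 185.4]]
box far top [[223.8, 241.3], [337.5, 241.2]]
```

Request:
step_arm(
  increments=[
    {"x": 1.82,"y": -0.22,"z": 0,"wx": 0,"wy": 0,"wz": 0,"gripper": 3},
    {"x": 3.41,"y": -0.4,"z": 0,"wx": 0,"wy": 0,"wz": 0,"gripper": 3},
    {"x": 3.41,"y": -0.4,"z": 0,"wx": 0,"wy": 0,"wz": 0,"gripper": 3},
    {"x": 3.41,"y": -0.4,"z": 0,"wx": 0,"wy": 0,"wz": 0,"gripper": 3},
    {"x": 3.41,"y": -0.4,"z": 0,"wx": 0,"wy": 0,"wz": 0,"gripper": 3},
    {"x": 3.41,"y": -0.4,"z": 0,"wx": 0,"wy": 0,"wz": 0,"gripper": 3},
    {"x": 3.41,"y": -0.4,"z": 0,"wx": 0,"wy": 0,"wz": 0,"gripper": 3},
    {"x": 3.41,"y": -0.4,"z": 0,"wx": 0,"wy": 0,"wz": 0,"gripper": 3},
    {"x": 3.41,"y": -0.4,"z": 0,"wx": 0,"wy": 0,"wz": 0,"gripper": 3},
    {"x": 3.41,"y": -0.4,"z": 0,"wx": 0,"wy": 0,"wz": 0,"gripper": 3},
    {"x": 3.41,"y": -0.4,"z": 0,"wx": 0,"wy": 0,"wz": 0,"gripper": 3},
    {"x": 3.4,"y": -0.42,"z": 0,"wx": 0,"wy": 0,"wz": 0,"gripper": 3},
    {"x": 0,"y": 0,"z": 0,"wx": 0,"wy": 0,"wz": -0.118,"gripper": 3},
    {"x": 0,"y": 0,"z": 0,"wx": 0,"wy": 0,"wz": -0.118,"gripper": 3},
    {"x": 0,"y": 0,"z": 0,"wx": 0,"wy": 0,"wz": -0.119,"gripper": 3},
    {"x": 0,"y": 0,"z": 0,"wx": 0,"wy": 0,"wz": 0,"gripper": 3},
    {"x": 0,"y": 0,"z": 0,"wx": 0,"wy": 0,"wz": 0,"gripper": 3},
    {"x": 0,"y": 0,"z": 0,"wx": 0,"wy": 0,"wz": 0,"gripper": 3},
  ],
)

```text
time_s: 20.05
position: [0.5204, -0.2715, 0.433]
tool_rot: [[0.151, -0.989, -0.001], [-0.989, -0.151, 0.0], [-0.0, 0.0, -1.0]]
ft_force: [-0.5, 0.6, -1.8]
grip_width: 0.0387
```

Run:
```python
from h import *
plan([.5207,-.2715,.2715],-81.2)
```

```text
t 20.05 pos [ 0.5204 -0.2715  0.433 ] a -81.31 tilt [-0.0005  0.0004] w 0.0387 F [-0.5  0.6 -1.8]
shift cm [ 1.000e-02 -4.000e-02  1.615e+01] wz -0.002
```

Request:
step_arm(
  increments=[
    {"x": 0,"y": 0,"z": 2,"wx": 0,"wy": 0,"wz": -0.002,"gripper": 3},
    {"x": 0,"y": 0,"z": 4,"wx": 0,"wy": 0,"wz": 0,"gripper": 3},
    {"x": 0,"y": 0,"z": 4,"wx": 0,"wy": 0,"wz": 0,"gripper": 3},
    {"x": 0,"y": 0,"z": 3,"wx": 0,"wy": 0,"wz": 0,"gripper": 3},
    {"x": 0,"y": 0,"z": 2,"wx": 0,"wy": 0,"wz": 0,"gripper": 3},
    {"x": 0,"y": 0,"z": 1,"wx": 0,"wy": 0,"wz": 0,"gripper": 3},
    {"x": 0,"y": 0,"z": 0.15,"wx": 0,"wy": 0,"wz": 0,"gripper": 3},
    {"x": 0,"y": 0,"z": 0,"wx": 0,"wy": 0,"wz": 0,"gripper": 3},
    {"x": 0,"y": 0,"z": 0,"wx": 0,"wy": 0,"wz": 0,"gripper": 3},
    {"x": 0,"y": 0,"z": 0,"wx": 0,"wy": 0,"wz": 0,"gripper": 3},
    {"x": 0,"y": 0,"z": 0,"wx": 0,"wy": 0,"wz": 0,"gripper": 3},
  ],
)

```text
time_s: 21.15
position: [0.5203, -0.2716, 0.2725]
tool_rot: [[0.155, -0.988, 0.001], [-0.988, -0.155, -0.001], [0.001, -0.001, -1.0]]
ft_force: [-0.7, -0.6, -1.5]
grip_width: 0.0389
```

Run:
```python
from h import *
plan([.5207,-.2715,.2715],-81.2)
im=grab('wrist');cv2.imwrite('pics/w9.png',cv2.resize(im['color'],(800,600),interpolation=cv2.INTER_CUBIC))
```

```text
t 21.15 pos [ 0.5203 -0.2716  0.2725] a -81.08 tilt [ 0.0009 -0.0008] w 0.0389 F [-0.7 -0.6 -1.5]
shift cm [-0.   -0.04  0.1 ] wz 0.002
```

View pics/w9.png

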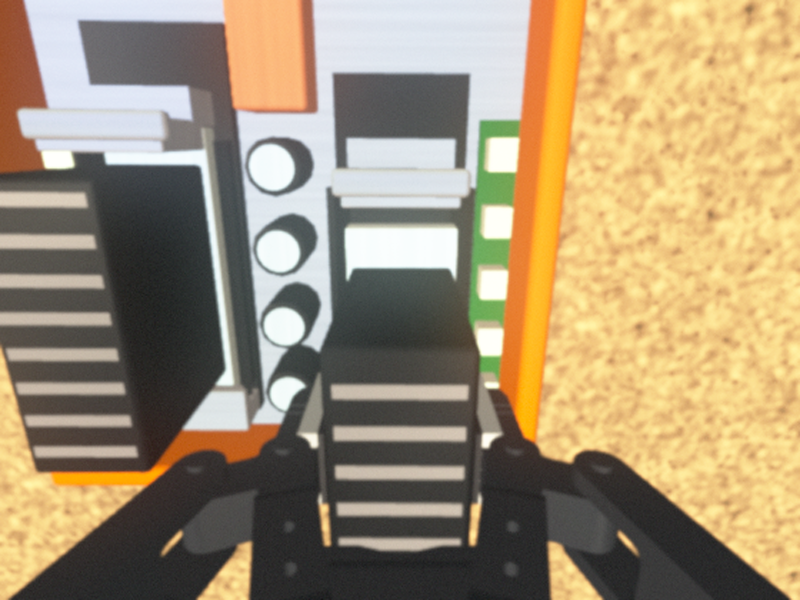

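The picture (1.43x) shows the short foot (columns 345–458) centred on its latch (332–470), with the same gap as before. The long foot runs under both its lip (230,390) and its latch (180,150). I repeat the same push.

Request:
step_arm(
  increments=[
    {"x": 0,"y": -0.4,"z": 0,"wx": 0,"wy": 0,"wz": 0,"gripper": 3},
    {"x": 0,"y": -0.4,"z": 0,"wx": 0,"wy": 0,"wz": 0,"gripper": 3},
    {"x": 0,"y": -0.3,"z": 0,"wx": 0,"wy": 0,"wz": 0,"gripper": 3},
    {"x": 0,"y": -0.3,"z": 0,"wx": 0,"wy": 0,"wz": 0,"gripper": 3},
    {"x": 0,"y": -0.3,"z": 0,"wx": 0,"wy": 0,"wz": 0,"gripper": 3},
    {"x": 0,"y": -0.3,"z": 0,"wx": 0,"wy": 0,"wz": 0,"gripper": 3},
    {"x": 0,"y": -0.3,"z": 0,"wx": 0,"wy": 0,"wz": 0,"gripper": 3},
    {"x": 0,"y": -0.3,"z": 0,"wx": 0,"wy": 0,"wz": 0,"gripper": 3},
    {"x": 0,"y": -0.3,"z": 0,"wx": 0,"wy": 0,"wz": 0,"gripper": 3},
    {"x": 0,"y": -0.2,"z": 0,"wx": 0,"wy": 0,"wz": 0,"gripper": 3},
    {"x": 0,"y": 0,"z": 0,"wx": 0,"wy": 0,"wz": 0,"gripper": 3},
    {"x": 0,"y": 0,"z": 0,"wx": 0,"wy": 0,"wz": 0,"gripper": 3},
    {"x": 0,"y": 0,"z": 0,"wx": 0,"wy": 0,"wz": 0,"gripper": 3},
  ],
)

```text
time_s: 22.5
position: [0.5508, -0.2669, 0.2719]
tool_rot: [[0.155, -0.988, -0.001], [-0.988, -0.155, -0.0], [0.0, 0.001, -1.0]]
ft_force: [-5.2, -0.7, 0.5]
grip_width: 0.039
```

Request:
step_arm(
  increments=[
    {"x": 0,"y": 0,"z": 0.4,"wx": 0,"wy": 0,"wz": 0,"gripper": 3},
    {"x": 0,"y": 0,"z": 0.3,"wx": 0,"wy": 0,"wz": 0,"gripper": 3},
    {"x": 0,"y": 0,"z": 0.3,"wx": 0,"wy": 0,"wz": 0,"gripper": 3},
    {"x": 0,"y": 0,"z": 0.3,"wx": 0,"wy": 0,"wz": 0,"gripper": 3},
    {"x": 0,"y": 0,"z": 0,"wx": 0,"wy": 0,"wz": 0,"gripper": 3},
    {"x": 0,"y": 0,"z": 0,"wx": 0,"wy": 0,"wz": 0,"gripper": 3},
  ],
)

```text
time_s: 23.1
position: [0.5506, -0.2668, 0.2583]
tool_rot: [[0.155, -0.988, -0.002], [-0.988, -0.155, 0.001], [-0.001, 0.002, -1.0]]
ft_force: [-5.7, -1.4, -2.1]
grip_width: 0.039
```

Request:
step_arm(
  increments=[
    {"x": 0,"y": 0,"z": 0.3,"wx": 0,"wy": 0,"wz": 0,"gripper": 3},
    {"x": 0,"y": 0,"z": 0.3,"wx": 0,"wy": 0,"wz": 0,"gripper": 3},
    {"x": 0,"y": 0,"z": 0.3,"wx": 0,"wy": 0,"wz": 0,"gripper": 3},
    {"x": 0,"y": 0,"z": 0.3,"wx": 0,"wy": 0,"wz": 0,"gripper": 3},
    {"x": 0,"y": 0,"z": 0,"wx": 0,"wy": 0,"wz": 0,"gripper": 3},
    {"x": 0,"y": 0,"z": 0,"wx": 0,"wy": 0,"wz": 0,"gripper": 3},
    {"x": 0,"y": 0,"z": 0,"wx": 0,"wy": 0,"wz": 0,"gripper": 3},
  ],
)

```text
time_s: 23.8
position: [0.5506, -0.2667, 0.2461]
tool_rot: [[0.155, -0.988, -0.003], [-0.988, -0.155, 0.001], [-0.001, 0.003, -1.0]]
ft_force: [-5.8, -1.0, -1.7]
grip_width: 0.0389
```

Request:
step_arm(
  increments=[
    {"x": 0,"y": 0,"z": 0.2,"wx": 0,"wy": 0,"wz": 0,"gripper": 3},
    {"x": 0,"y": 0,"z": 0.1,"wx": 0,"wy": 0,"wz": 0,"gripper": 3},
    {"x": 0,"y": 0,"z": 0.1,"wx": 0,"wy": 0,"wz": 0,"gripper": 3},
    {"x": 0,"y": 0,"z": 0,"wx": 0,"wy": 0,"wz": 0,"gripper": 3},
    {"x": 0,"y": 0,"z": 0,"wx": 0,"wy": 0,"wz": 0,"gripper": 3},
    {"x": 0,"y": 0,"z": 0,"wx": 0,"wy": 0,"wz": 0,"gripper": 3},
  ],
)

```text
time_s: 24.4
position: [0.5507, -0.2667, 0.2424]
tool_rot: [[0.155, -0.988, -0.002], [-0.988, -0.155, 0.001], [-0.001, 0.001, -1.0]]
ft_force: [-4.8, -0.6, -2.3]
grip_width: 0.039
```

Run:
```python
from m import *
plan([.5393,-.162,.242],-81.1)
im=grab('wrist','w10.png');g=im['color'].astype(int).mean(2)
print(g[60:215,270].astype(int).tolist())
```

```text
t 24.4 pos [ 0.5507 -0.2667  0.2424] a -81.07 tilt [-0.0015  0.0007] w 0.039 F [-4.8 -0.6 -2.3]
shift cm [-10.52  -0.49   0.05] wz 0.001
[233, 231, 230, 229, 227, 226, 227, 225, 227, 226, 228, 230, 228, 231, 229, 229, 229, 227, 229, 229, 229, 228, 227, 226, 226, 228, 227, 227, 228, 227, 227, 227, 230, 229, 229, 229, 228, 227, 224, 226, 226, 225, 209, 157, 103, 87, 88, 85, 88, 86, 87, 86, 85, 83, 86, 85, 84, 83, 85, 84, 82, 79, 86, 84, 84, 82, 81, 81, 85, 84, 83, 82, 83, 92, 113, 134, 140, 144, 150, 179, 213, 225, 226, 227, 228, 227, 229, 228, 227, 227, 226, 227, 226, 227, 225, 227, 225, 224, 224, 225, 224, 220, 202, 171, 149, 143, 144, 144, 141, 147, 159, 184, 201, 212, 219, 220, 221, 221, 221, 221, 220, 219, 219, 220, 221, 220, 221, 222, 218, 211, 202, 207, 220, 225, 227, 226, 227, 224, 214, 174, 119, 73, 62, 58, 63, 61, 60, 60, 62, 60, 59, 53, 56, 58, 57]
```

Request:
step_arm(
  increments=[
    {"x": 0,"y": 0,"z": 0.1,"wx": 0,"wy": 0,"wz": 0,"gripper": 3},
    {"x": 0,"y": 0,"z": 0,"wx": 0,"wy": 0,"wz": 0,"gripper": 3},
    {"x": 0,"y": 0,"z": 0,"wx": 0,"wy": 0,"wz": 0,"gripper": 3},
    {"x": 0,"y": 0,"z": 0,"wx": 0,"wy": 0,"wz": 0,"gripper": 3},
  ],
)

```text
time_s: 24.85
position: [0.5508, -0.2667, 0.2417]
tool_rot: [[0.155, -0.988, -0.001], [-0.988, -0.155, 0.0], [-0.001, 0.001, -1.0]]
ft_force: [-5.0, 0.0, -1.6]
grip_width: 0.039
```

Request:
step_arm(
  increments=[
    {"x": 0,"y": 0,"z": 0.08,"wx": 0,"wy": 0,"wz": 0,"gripper": 3},
    {"x": 0,"y": 0,"z": 0,"wx": 0,"wy": 0,"wz": 0,"gripper": 3},
    {"x": 0,"y": 0,"z": 0,"wx": 0,"wy": 0,"wz": 0,"gripper": 3},
    {"x": 0,"y": 0,"z": 0,"wx": 0,"wy": 0,"wz": 0,"gripper": 3},
  ],
)

```text
time_s: 25.25
position: [0.5508, -0.2666, 0.2414]
tool_rot: [[0.155, -0.988, -0.0], [-0.988, -0.155, 0.0], [-0.0, 0.0, -1.0]]
ft_force: [-5.7, -0.1, 2.6]
grip_width: 0.0389
```

Floor contact (Fz rose from about −2 to +2.6 N). I slide it under the lip and release.

Request:
step_arm(
  increments=[
    {"x": 0,"y": 0.2,"z": 0.02,"wx": 0,"wy": 0,"wz": 0,"gripper": 3},
    {"x": 0,"y": 0.3,"z": 0,"wx": 0,"wy": 0,"wz": 0,"gripper": 3},
    {"x": 0,"y": 0.3,"z": 0,"wx": 0,"wy": 0,"wz": 0,"gripper": 3},
    {"x": 0,"y": 0.3,"z": 0,"wx": 0,"wy": 0,"wz": 0,"gripper": 3},
    {"x": 0,"y": 0,"z": 0,"wx": 0,"wy": 0,"wz": 0,"gripper": 3},
    {"x": 0,"y": 0,"z": 0,"wx": 0,"wy": 0,"wz": 0,"gripper": 3},
    {"x": 0,"y": 0,"z": 0,"wx": 0,"wy": 0,"wz": 0,"gripper": 3},
  ],
)

```text
time_s: 25.95
position: [0.5401, -0.2685, 0.2412]
tool_rot: [[0.155, -0.988, 0.0], [-0.988, -0.155, -0.0], [0.0, -0.0, -1.0]]
ft_force: [-2.4, 2.6, 5.9]
grip_width: 0.0391
```

Request:
step_arm(
  increments=[
    {"x": 0,"y": 0.1,"z": 0,"wx": 0,"wy": 0,"wz": 0,"gripper": 3},
    {"x": 0,"y": 0,"z": 0,"wx": 0,"wy": 0,"wz": 0,"gripper": 4.5},
    {"x": 0,"y": 0,"z": 0,"wx": 0,"wy": 0,"wz": 0,"gripper": 6},
    {"x": 0,"y": 0,"z": 0,"wx": 0,"wy": 0,"wz": 0,"gripper": 6.5},
    {"x": 0,"y": 0,"z": 0,"wx": 0,"wy": 0,"wz": 0,"gripper": 6.5},
    {"x": 0,"y": 0,"z": 0,"wx": 0,"wy": 0,"wz": 0,"gripper": 6.5},
    {"x": 0,"y": 0,"z": -2,"wx": 0,"wy": 0,"wz": 0,"gripper": 6.5},
    {"x": 0,"y": 0,"z": -3,"wx": 0,"wy": 0,"wz": 0,"gripper": 6.5},
    {"x": 0,"y": 0,"z": -3,"wx": 0,"wy": 0,"wz": 0,"gripper": 6.5},
    {"x": 0,"y": 0,"z": -3,"wx": 0,"wy": 0,"wz": 0,"gripper": 6.5},
    {"x": -1.5,"y": 2,"z": -1,"wx": 0,"wy": 0,"wz": 0,"gripper": 6.5},
    {"x": -1.5,"y": 2,"z": 0,"wx": 0,"wy": 0,"wz": 0,"gripper": 6.5},
    {"x": -1.5,"y": 2,"z": 0,"wx": 0,"wy": 0,"wz": 0,"gripper": 6.5},
    {"x": 0,"y": 0,"z": 0,"wx": 0,"wy": 0,"wz": 0,"gripper": 6.5},
    {"x": 0,"y": 0,"z": 0,"wx": 0,"wy": 0,"wz": 0,"gripper": 6.5},
    {"x": 0,"y": 0,"z": 0,"wx": 0,"wy": 0,"wz": 0,"gripper": 6.5},
  ],
)

```text
time_s: 27.55
position: [0.4734, -0.2339, 0.3608]
tool_rot: [[0.155, -0.988, 0.001], [-0.988, -0.155, -0.0], [0.0, -0.0, -1.0]]
ft_force: [0.2, 0.5, 0.1]
grip_width: 0.0647
```

Run:
```python
from h import *
plan([.48,-.225,.36],-81.1)
im=grab('wrist','wf.png');t=grab('top','topf.png');s=grab('scene','scenef.png')
a=cv2.resize(im['color'][0:300,60:500],(616,420),interpolation=cv2.INTER_CUBIC)
b=cv2.resize(t['color'][140:300,145:330],(184,160))
c=cv2.resize(s['color'][150:310,140:420],(184,105))
p=np.zeros((420,184,3),np.uint8);p[:160]=b;p[160:265]=c
cv2.imwrite('pics/f.png',np.hstack([a,p]))
# latch plate near edges vs. lips at z .066/.036, same as before the fits
```

```text
t 27.55 pos [ 0.4734 -0.2339  0.3608] a -81.08 tilt [ 0.0005 -0.0004] w 0.0647 F [0.2 0.5 0.1]
shift cm [-0.78 -0.79  0.08] wz 0.0
```

View pics/f.png

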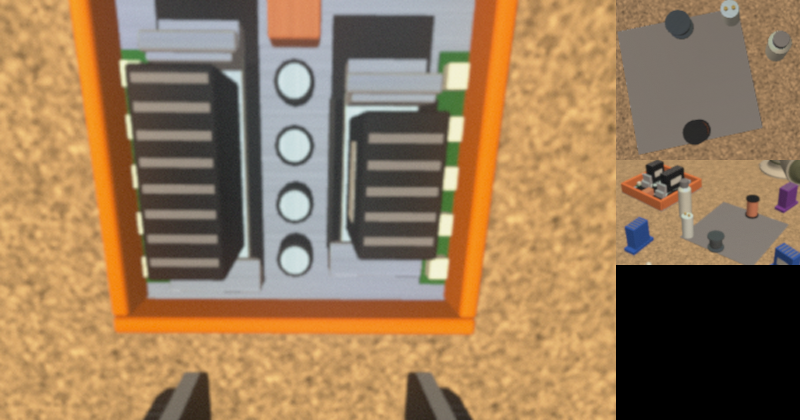

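Run:
```python
from h import *
im=grab('wrist')
for n,P in dict(latL=[.5844,-.1545,.066],latS=[.5817,-.263,.066],lipL=[.4693,-.1728,.036],lipS=[.4957,-.2754,.036]).items():
    u=proj(im,P)[0];print(n,u.round(1),'in f.png',((u-[60,0])*1.4).round(0))
u=np.array([.9884,.152]);v=np.array([-.152,.9884])
for n,c,h in(('L',np.array([.5246,-.1641]),.05),('S',np.array([.5362,-.2691]),.035)):
    Q=[[*(c+sx*h*u+sy*.02*v),.104] for sx,sy in((1,1),(1,-1),(-1,-1),(-1,1))]
    print(n,'top corners in f',((proj(im,Q)-[60,0])*1.4).round(0).tolist())
g=im['color'].astype(int).mean(2)
print('L',g[10:60,185].astype(int).tolist());print('S',g[35:95,330].astype(int).tolist())
```

```text
latL [193.5  35.3] in f.png [187.  49.]
latS [342.1  65.3] in f.png [395.  91.]
lipL [212.6 184.3] in f.png [214. 258.]
lipS [329.  173.3] in f.png [377. 243.]
L top corners in f [[123.0, 61.0], [214.0, 62.0], [227.0, 280.0], [148.0, 280.0]]
S top corners in f [[362.0, 110.0], [451.0, 110.0], [436.0, 261.0], [356.0, 260.0]]
L [64, 65, 78, 120, 163, 179, 184, 184, 183, 182, 174, 170, 170, 173, 174, 175, 174, 174, 175, 173, 173, 175, 172, 165, 157, 146, 146, 161, 175, 182, 180, 173, 154, 121, 89, 64, 58, 58, 65, 70, 81, 109, 133, 146, 147, 148, 146, 143, 119, 91]
S [65, 63, 60, 64, 66, 75, 102, 145, 171, 180, 182, 184, 184, 179, 180, 178, 172, 166, 171, 170, 177, 174, 173, 172, 172, 171, 174, 172, 165, 158, 148, 151, 168, 177, 179, 176, 162, 138, 111, 115, 162, 204, 203, 166, 107, 67, 60, 63, 58, 64, 61, 57, 57, 57, 62, 61, 62, 59, 64, 89]
```

Both latch plate edges are back on their original line: rows 35.5 and 65.5, against 35.3 and 65.3 predicted for shut. The module tops lie where fitted ones should, so I hand in.

```bash
python3 -c "
from rig import env
print(env.close_job())"
```

```text
the job is handed in; nothing more can be done
None
```

Both modules are fitted in their own cradles and the job is handed in; the robot's clock read about 28 s of the 64 s allowed. For each one I pressed the latch back with the foot (about 6 N), lowered the module to the floor, slid it under the lip and released it. The long module went in first, then the short.

- **Latches:** in the last wrist picture both plates are within half a pixel of where they stood before the fits, so they look fully shut.
- **Modules:** the box tops are within about 3 pixels (about 1.5 mm) of where fitted modules should be. Feet show running to both latches and into the lips, though the long one's lip end is partly hidden by its box there.
- **Bystanders:** spool, coil, capacitor and spray can all still stand in the last top and scene pictures; I judged this by eye and did not measure their positions.
- **One disagreement:** the lip-to-latch distance measured about 4.5 mm longer than given in both cradles, probably because I picked the wrong edge of the latch plate. I aimed to leave room for it, and both fits went in cleanly.

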